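Stopper a vial in the bench press and hold the lever on the third click

TASK

Stand the medium stoppered vial (the one as wide as the press tray's pocket, neither the thin nor the squat one) upright in the pocket of the press's sliding tray, then slide the tray fully home under the plunger. Then press the sprung lever down past its first two clicks to the third, so that the plunger presses on the stopper, and finish while still holding the lever down there: it springs back up if let go, and nothing else may hold it. Leave everything else on the bench where it is.

Things in the scene. Friction and masses are not known exactly. Their poses are not given: they have to be found in the camera images.
- vial_mid (a point): centre (30 mm above its foot) of the loose medium vial: clear glass cylinder 28 mm in diameter and straight up to 43 mm, short neck, grey-black rubber stopper 21 mm wide on top; 60 mm tall, 35 to 65 g, stands upright on the bench; its z axis is up
- press_base (a point): origin of the bench press's frame, on the bench directly below the plunger; its x axis points from the tray's pull-out end (nearest the robot) to the column, y to the left, z up. Grey base plate 12 mm thick (x -185 to 100 mm, y +-60 mm); white head above the plunger, its underside 155 mm above the bench (x from -22 mm to 95 mm, y +-24 mm, top at 220 mm, on a column at x 55 to 95 mm). The press is fixed to the bench, turned a little differently each time
- pocket (a point): centre of the floor of the round pocket in the tray: hole 33 mm in diameter, 14 mm deep, mouth chamfered by 3 mm; the floor lies 20.5 mm and the tray's top face 34.5 mm above the bench. Moves with the tray. With the tray home it lies below the plunger
- tray_grip (a point): centre of the upright black fin on the tray's near end: 12 mm thick across the press's y, 36 mm long along x, top 64.5 mm above the bench, foot 23.5 mm above it; this point lies 48.5 mm above the bench and 80 mm in front (-x of the press) of the pocket's centre. Pinch or push it to slide the tray
- tray (a joint): sliding of the tray along the press's +x: 0 pulled out, 0.085 m home against its stop. Friction about 2.5 N holds it where it is left
- lever (a joint): turning of the lever, rad: 0 is up at rest (35 degrees above level), growing as it is pressed down; clicks at 0.30, 0.60 and 0.90 (the third), stop at 0.95. The spring always returns it to 0; the push at the handle swings between about 3 and 12 N as the clicks pass, about 9 N to hold the third
- lever_hinge (a point): centre of the lever's hinge, 195 mm above the bench on the press's right (-y) side; the hinge axis is the press's x axis
- lever_handle (a point): centre of the lever's rubber crossbar: 24 mm in diameter, 80 mm long, lying along the press's x, 160 mm from the hinge. The lever points to the press's right (-y) and rises at 0.61 rad above level at rest; pressing the bar down from above swings it along its arc: its angle above level is 0.61 minus the joint value
- plunger: steel foot, 24 mm in diameter, origin at the centre of its underside, 104 mm above the bench at rest. The lever drives it down 35.6 mm per rad; it is sprung, and at the third click presses on a vial in the tray with about 11 N
- vial: the same medium vial, origin at the centre of its foot
- thin_vial_mid (a point): centre of a thin stoppered vial, 18 mm in diameter, 73 mm tall: leave alone
- squat_vial_mid (a point): centre of a squat stoppered vial, 40 mm in diameter, 39 mm tall: leave alone
- tube_rack: blue tube rack 85 x 125 x 30 mm, origin under its centre: leave alone
- beaker: small glass beaker, 52 mm wide, 50 mm tall, origin under its centre: leave alone
- pipette: grey hand pipette lying down, about 230 mm long: leave alone
- reagent_jar: amber jar, 52 mm wide, 75 mm tall, origin under its centre: leave alone

How it is judged:
On the way, in this order (a step that is already met when the one before it is completed fails the run):
1. the vial stands in the tray's pocket with the tray still out and the lever up (horizontal distance between vial_mid and pocket below 0.006 m and z of vial_mid in the frame of pocket below 0.034 m and angle between vial_mid's own z axis and vertical below 0.15 rad and value of joint tray below 0.06 m and value of joint lever below 0.15 rad), for 0.2 s.
2. the tray is home with the vial in it, the lever still up (horizontal distance between vial_mid and pocket below 0.006 m and z of vial_mid in the frame of pocket below 0.034 m and angle between vial_mid's own z axis and vertical below 0.15 rad and value of joint tray above 0.08 m and value of joint lever below 0.15 rad), for 0.2 s.
3. the lever is held on its third click with the plunger pressing on the vial (horizontal distance between vial_mid and pocket below 0.006 m and z of vial_mid in the frame of pocket below 0.034 m and angle between vial_mid's own z axis and vertical below 0.15 rad and value of joint tray above 0.08 m and value of joint lever above 0.82 rad and contact force between plunger and vial above 4 N), for 0.5 s.
At the end, for the whole second after the job is handed in: Vial in the pocket (6 mm of its centre, on its floor to 4 mm, upright to 0.15 rad); tray home (over 0.080 m); the robot holds the lever still (over 2 N) on its third click (over 0.82 rad), the plunger pressing on the vial with over 4 N (all of step 3 and contact force between any of the fingers, the arm and lever above 2 N and velocity of joint lever between -0.1 and 0.1 rad/s); the arm keeps its last pose, push and grip.
It fails at once if another thing on the bench is moved by more than 40 mm or tipped over (distance of any of thin_vial_mid, squat_vial_mid, tube_rack, beaker, pipette, reagent_jar from where it was at the start of the episode above 0.04 m or angle between any of thin_vial_mid, squat_vial_mid, tube_rack, beaker, pipette, reagent_jar's own z axis and vertical above 0.6 rad).
It fails at once if the vial is tipped over (angle between vial_mid's own z axis and vertical above 0.9 rad).
It also fails if it takes over 64 s, if anything falls off the work surface, if the arm or the gripper's body presses on something with over 40 N, if the wrist force passes 120 N, or if a joint passes its speed limit or range.

ROBOT

A 7-joint arm with a two-finger parallel gripper is mounted at the origin on the work surface. World frame = base frame: x ahead of the robot, y to its left, z up, the work surface at z = 0. Lengths are in m, angles in rad, forces in N, time in s.
With the tool pointing down it reaches from about 0.35 to 0.9 m from the base axis. Payload 8.1 kg.
Tool frame: the origin (TCP) lies on the centre line of the jaws, within the pads' length; the fingertips stand 17 mm ahead of it and the grasp point (between the pads) lies 2 mm behind it; z points along the fingers, y is the direction in which the jaws open and shut (so a half turn about z gives the same grasp; the last joint's range is limited). The gripper opens to 92 mm and grips with 3 to 60 N. Pads are 19 mm wide; open, the fingers measure 130 mm over their backs; the gripper's body (75 mm by 190 mm) begins 47 mm behind the grasp point.
Start: joints at [1.214, 0.434, 0.025, 1.573, -0.012, 1.134, -0.075], TCP at [0.157, -0.605, 0.22] pointing down, gripper open.
Joint ranges: [-2.62, 2.62], [-0.44, 2.09], [-1.27, 1.32], [0.08, 2.57], [-1.32, 4.46], [0.12, 2], [-2.74, 2.74]. Speed limits (rad/s): [2.22, 2.22, 3.01, 3.01, 3.14, 3.14, 3.14].

INTERFACE

Orientations are given as a rotation vector (axis times angle).
In Python, from cell import arm, imaging, job gives the robot as it stands.
- The arm moves only by the tool jog_arm, never from a script. Its argument "moves" is a list of rows, each an object with "fingers": the closure, from -1 (fully open) to 1 (shut); "xyz": the shift along the tool's x, y, z in cm, a list of three; "angular": the turn, a rotation vector about the tool's x, y, z in rad, a list of three. In form: [{"fingers": fingers, "xyz": [dx, dy, dz], "angular": [ax, ay, az]}, ...]. A call has 1 to 12 rows; each row is the pose to reach, as a shift and turn from the pose commanded when the call began, along the tool's axes at that moment; what a row does not reach only later rows make up. A row lasts 1/8 s, in which the tool goes at most 62.5 mm and 10.7 degrees, less where a joint would pass 70% of its speed; a pose out of reach is approached as far as the arm can. A call with a gripper value outside its range is refused whole. The fingers move at their own pace and stop on an object; "grip_force" is the grip in N (left out, the last holds). Time passes only in rows, so rows that repeat a pose let the fingers close. It gives the time, the measured TCP pose, the force and the opening at its end, in the units of the state.
- arm.observe(): the state, without advancing time (a new reading comes with each control period).
- imaging.get_image(name): name is "side" or "top"; returns the picture (480x640x3 uint8, red, green, blue); there is no depth.
- imaging.camera_params(name): a dict with "fx", "fy", "cx", "cy" (pixels), "rvec" (rotation vector, rad) and "tvec" (3), from world to camera coordinates, as OpenCV has them. Camera axes: x right, y down, z forward; pixel columns grow to the right and rows downward; lengths in m; the calibration is good to about 2 mm. A picture is of the moment at which its call begins. camera_params takes no time and is no camera call.
- job.sign_off(): hands the job in, once; it reports no verdict.
The state is a dict: "clock": time; "joints": joint angles; "dq": joint speeds; "joint_efforts": joint torques, N m; "position": TCP position; "ee_rot": TCP orientation; "force": force on the tool from outside, world axes, zero at the start; "ft_torque": the same for the moment, N m; "width": opening from 0.0 (shut) to 1.0 (fully open).
Only numpy, scipy, OpenCV 4.12 (cv2) and the standard library are available. Lean on these libraries where they do the work, as an engineer would, in place of code of your own. Each camera call takes 0.05 s, during which the arm holds its last target. There are 200 camera calls.

## Working session

There is one attempt and no reset: what is moved stays moved. The work goes in short steps, Python scripts to look and compute and a tool call to move; the robot and the scene stay as the last step left them, time stands still between calls to the robot, and variables do not carry over. Pictures are saved under pics/ and viewed, about 8 in all and at most 12, crops included, and the job is handed in when it is done.

Besides the shell and the picture viewer there is one more tool, called after "Emit:" by a JSON object that holds its "method" and its "body". jog_arm: Moves the arm, as the interface text tells. Its arguments: {"type":"object","properties":{"moves":{"type":"array"},"grip_force":{"type":"number"}},"required":["moves"]}

```bash
ls; mkdir -p pics
cat > h.py <<'E'
import numpy as np, cv2
from scipy.spatial.transform import Rotation as R
from cell import arm, imaging, job
def grab(n,f):
    im=imaging.get_image(n); cv2.imwrite('pics/'+f,im[:,:,::-1]); return im
def cam(n):
    p=imaging.camera_params(n); K=np.array([[p['fx'],0,p['cx']],[0,p['fy'],p['cy']],[0,0,1]])
    return K,R.from_rotvec(np.ravel(p['rvec'])).as_matrix(),np.ravel(p['tvec'])
def ray(n,uv):
    K,Rm,t=cam(n); d=Rm.T@np.linalg.solve(K,[uv[0],uv[1],1.]); return -Rm.T@t,d
def onz(n,uv,z):
    c,d=ray(n,uv); return c+d*(z-c[2])/d[2]
def proj(n,P):
    K,Rm,t=cam(n); q=(np.atleast_2d(P)@Rm.T+t)@K.T; return q[:,:2]/q[:,2:]
def tri(uv1,uv2):
    c1,d1=ray('top',uv1);c2,d2=ray('side',uv2)
    s=np.linalg.lstsq(np.c_[d1,-d2],c2-c1,rcond=None)[0]
    a=c1+s[0]*d1;b=c2+s[1]*d2; return (a+b)/2,np.linalg.norm(a-b)
E
python3 - <<'E'
from h import *
np.set_printoptions(precision=4,suppress=True)
grab('top','top0.png');grab('side','side0.png')
for n in('top','side'):
    K,Rm,t=cam(n);print(n,K[0,0],-Rm.T@t,Rm[2])
s=arm.observe();print(s)
E
```

```text
pics
top 505.81284916717135 [ 0.5044 -0.0238  1.5549] [ 0.049  -0.0068 -0.9988]
side 542.7021433562938 [0.1422 0.7276 0.9498] [ 0.379  -0.6527 -0.6559]
{'clock': 0.1, 'joints': array([ 1.2144,  0.4352,  0.025 ,  1.574 , -0.0116,  1.134 , -0.0751]), 'dq': array([ 0.0015, -0.0019, -0.0003, -0.0022, -0.0004, -0.0008, -0.0006]), 'joint_efforts': array([  0.0022, -66.9133,   0.9874, -31.5149,  -0.0606,   0.0374,
         0.    ]), 'position': array([ 0.1567, -0.6045,  0.2189]), 'ee_rot': array([-3.115 , -0.3972,  0.0005]), 'force': array([ 0.2255, -1.0333,  0.081 ]), 'ft_torque': array([-0.0326,  0.0592, -0.0016]), 'width': 1.0006256733290724}
```

View pics/top0.png

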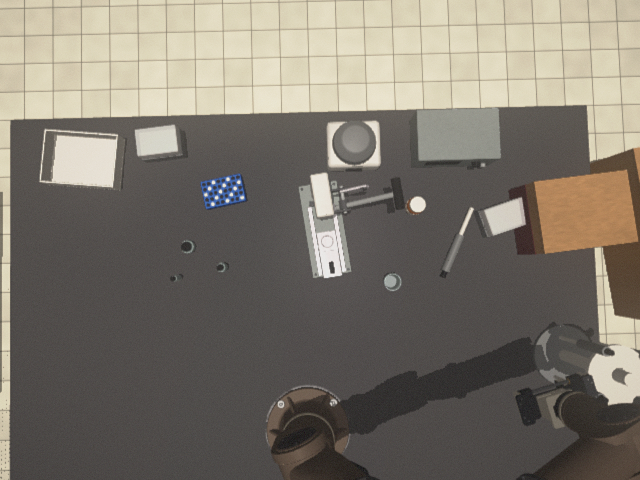

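View pics/side0.png

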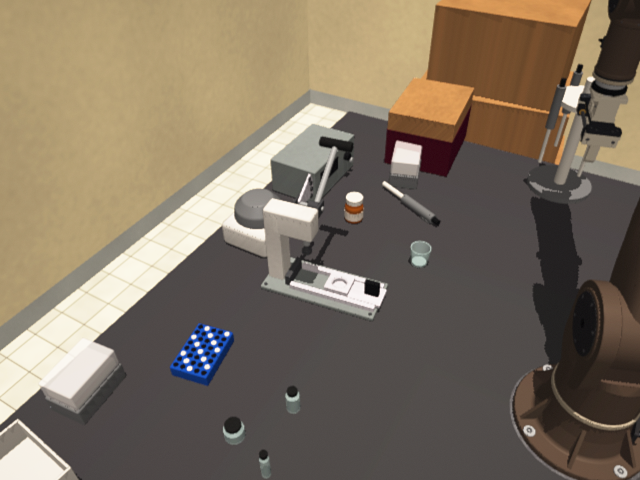

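Top view: medium vial at about (222,267), squat (187,246), thin (175,278), pocket (327,241), fin (332,267), lever bar (398,193). Side view: medium vial at (293,399), fin (372,288). I'll zoom in on both areas next.

Run:
```python
from h import *
np.set_printoptions(precision=4,suppress=True)
t=cv2.imread('pics/top0.png');s=cv2.imread('pics/side0.png')
a=cv2.resize(t[165:290,290:430],None,fx=4,fy=4,interpolation=cv2.INTER_CUBIC) #560x500
b=cv2.resize(t[255:280,210:235],(200,200),interpolation=cv2.INTER_CUBIC)
c=cv2.resize(s[380:420,280:310],(200,267),interpolation=cv2.INTER_CUBIC)
o=np.zeros((500,770,3),np.uint8);o[:,:560]=a;o[:200,565:765]=b;o[205:472,565:765]=c
cv2.imwrite('pics/crop0.png',o)
print('vial rough',tri((222,267),(293,391)),onz('top',(222,267),.06),onz('side',(293,391),.06))
print('pocket',onz('top',(327,241),.0345),onz('side',(340,282),.0345))
print('fin',onz('top',(332,267),.0645))
print('bar',tri((398,193),(336,145)))
```

```text
vial rough (array([0.4937, 0.2401, 0.046 ]), np.float64(0.0020561107704736253)) [0.4946 0.2382 0.06  ] [0.4873 0.2472 0.06  ]
pocket [ 0.5636 -0.0744  0.0345] [ 0.5584 -0.0733  0.0345]
fin [ 0.4855 -0.0858  0.0645]
bar (array([ 0.6697, -0.2502,  0.2806]), np.float64(0.0021068824707590056))
```

View pics/crop0.png

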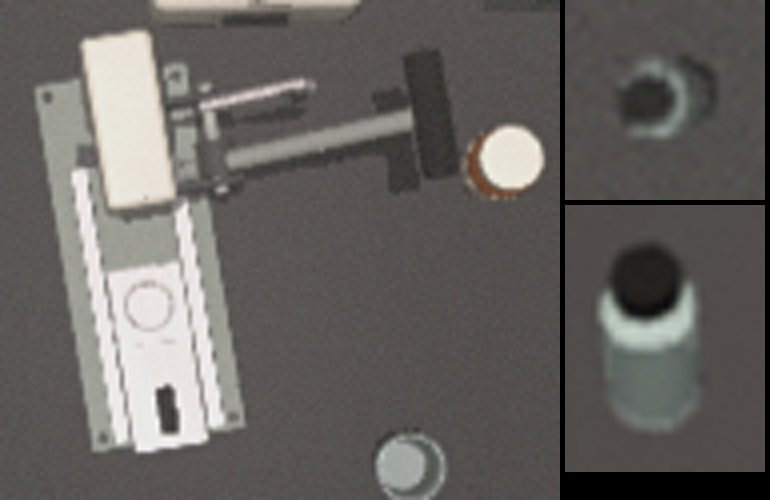

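Run:
```python
from h import *
np.set_printoptions(precision=4,suppress=True)
T=cv2.imread('pics/top0.png');S=cv2.imread('pics/side0.png')
def blob(im,box,lo,hi):
    x0,y0,x1,y1=box; g=cv2.cvtColor(im,cv2.COLOR_BGR2GRAY)[y0:y1,x0:x1]
    m=((g>=lo)&(g<=hi)).astype(np.uint8)
    n,l,st,c=cv2.connectedComponentsWithStats(m); k=1+np.argmax(st[1:,4])
    r=cv2.minAreaRect(np.argwhere(l==k)[:,::-1].astype(np.float32))
    return c[k]+[x0,y0],st[k],(r[0][0]+x0,r[0][1]+y0),r[1],r[2]
v1=blob(T,(212,258,226,276),0,50);v2=blob(S,(284,383,302,400),0,45)
f1=blob(T,(324,258,340,276),0,110);f2=blob(S,(362,275,384,300),0,60)
b1=blob(T,(388,172,410,215),0,50);b2=blob(S,(315,130,360,165),0,50)
for n,b in zip('v1 v2 f1 f2 b1 b2'.split(),(v1,v2,f1,f2,b1,b2)):print(n,b)
print('stopper',onz('top',v1[0],.06),onz('side',v2[0],.056),tri(v1[0],v2[0]))
print('fin',onz('top',f1[0],.062),tri(f1[0],f2[0]))
print('bar',tri(b1[0],b2[0]))
c=lambda u,v:((u+.5)/4-.5+290,(v+.5)/4-.5+165)
po=onz('top',c(149,305),.0345);sc=[onz('top',c(*p),.012) for p in((47,97),(103,437),(233,415))]
print('pocket',po,'screws',sc)
d=sc[0]-sc[1];print('yaw screws',np.arctan2(d[1],d[0]),np.linalg.norm(d));d=sc[1]-sc[2];print(np.arctan2(-d[0],d[1]),np.linalg.norm(d))
# tray edges, white in top
g=cv2.cvtColor(T,cv2.COLOR_BGR2GRAY)
d=po-onz('top',f1[0],.062);print('yaw fin',np.arctan2(d[1],d[0]),np.linalg.norm(d))
yaw=np.arctan2(d[1],d[0])
for z in(.22,):
  q=[onz('top',c(*p),z) for p in((83,40),(150,32),(175,200),(107,210))];print('head',q)
```

```text
v1 (array([219.5294, 267.    ]), array([ 6,  7,  5,  5, 17], dtype=int32), (219.25000095367432, 267.2500009536743), (3.535533905029297, 4.242640495300293), 45.0)
v2 (array([291.7831, 391.1205]), array([ 3,  3, 10, 11, 83], dtype=int32), (291.5, 391.0), (10.0, 9.0), 90.0)
f1 (array([331.1628, 266.8837]), array([ 5,  4,  5, 11, 43], dtype=int32), (331.24324321746826, 266.95945930480957), (10.52153491973877, 3.781176805496216), 80.53767395019531)
f2 (array([371.6751, 287.6345]), array([  3,   5,  15,  17, 197], dtype=int32), (371.55882358551025, 287.764705657959), (15.522278785705566, 13.824529647827148), 14.03624439239502)
b1 (array([393., 189.]), array([ 5, 16,  1,  3,  3], dtype=int32), (393.0, 189.0), (2.0, 0.0), -90.0)
b2 (array([338.2536, 145.9242]), array([  5,   7,  33,  24, 343], dtype=int32), (335.2960453033447, 148.64215087890625), (33.15411376953125, 18.598648071289062), 10.12467098236084)
stopper [0.4948 0.2454 0.06  ] [0.4907 0.2464 0.056 ] (array([0.4933, 0.2458, 0.0534]), np.float64(0.0034513621250893247))
fin [ 0.4859 -0.0835  0.062 ] (array([ 0.4839, -0.085 ,  0.0428]), np.float64(0.003801175462707138))
bar (array([ 0.6708, -0.2419,  0.2831]), np.float64(0.022439464426339286))
pocket [ 0.564  -0.074   0.0345] screws [array([ 0.7266, -0.0013,  0.012 ]), array([ 0.4654, -0.0368,  0.012 ]), array([ 0.4793, -0.1362,  0.012 ])]
yaw screws 0.135145126575916 0.26365693361991344
0.13879086293989726 0.1003924590486234
yaw fin 0.12044585317788295 0.08334235479006485
head [array([ 0.7341, -0.0292,  0.22  ]), array([ 0.7382, -0.0739,  0.22  ]), array([ 0.6258, -0.0872,  0.22  ]), array([ 0.6204, -0.042 ,  0.22  ])]
```

```bash
cat >> h.py <<'E'
def tgt(yaw):  # tool down, tool x at world yaw
    return R.from_matrix(np.c_[[np.cos(yaw),np.sin(yaw),0],[np.sin(yaw),-np.cos(yaw),0],[0,0,-1]])
def go(yaw,*pts):
    s=arm.observe();r0=R.from_rotvec(s['ee_rot']);p0=s['position']
    print('t %.2f'%s['clock'],'p',p0.round(4),'F',s['force'].round(1),'w',round(s['width'],3))
    for p in pts: print(p,'->',(r0.inv().apply(np.array(p)-p0)*100).round(2),'ang',(r0.inv()*tgt(yaw)).as_rotvec().round(4))
E
python3 - <<'E'
from h import *
go(.136,(.40,-.15,.22),(.493,.246,.15))
E
```

```text
t 0.10 p [ 0.1567 -0.6045  0.2189] F [ 0.2 -1.   0.1] w 1.001
(0.4, -0.15, 0.22) -> [ 34.96 -37.89  -0.06] ang [-0.0014  0.0002  0.1177]
(0.493, 0.246, 0.15) -> [ 53.9  -73.88   6.99] ang [-0.0014  0.0002  0.1177]
```

Emit:
{"method": "jog_arm", "body": {"moves": [{"fingers": -0.3, "xyz": [35, -37.9, 0], "angular": [0, 0, 0.118]}, {"fingers": -0.3, "xyz": [35, -37.9, 0], "angular": [0, 0, 0.118]}, {"fingers": -0.3, "xyz": [35, -37.9, 0], "angular": [0, 0, 0.118]}, {"fingers": -0.3, "xyz": [35, -37.9, 0], "angular": [0, 0, 0.118]}, {"fingers": -0.3, "xyz": [35, -37.9, 0], "angular": [0, 0, 0.118]}, {"fingers": -0.3, "xyz": [35, -37.9, 0], "angular": [0, 0, 0.118]}, {"fingers": -0.3, "xyz": [35, -37.9, 0], "angular": [0, 0, 0.118]}, {"fingers": -0.3, "xyz": [35, -37.9, 0], "angular": [0, 0, 0.118]}, {"fingers": -0.3, "xyz": [35, -37.9, 0], "angular": [0, 0, 0.118]}, {"fingers": -0.3, "xyz": [35, -37.9, 0], "angular": [0, 0, 0.118]}, {"fingers": -0.3, "xyz": [35, -37.9, 0], "angular": [0, 0, 0.118]}], "grip_force": 15}}

```text
clock: 1.48
position: [0.3999, -0.1514, 0.2194]
ee_rot: [3.134, 0.211, -0.001]
force: [0.8, 0.7, 0.4]
width: 0.651
```

Run:
```python
from h import *
go(.136,(.493,.246,.15)); print(arm.observe()['joints'].round(2),arm.observe()['ee_rot'])
```

```text
t 1.48 p [ 0.3999 -0.1514  0.2194] F [0.8 0.7 0.4] w 0.651
(0.493, 0.246, 0.15) -> [ 14.55 -38.14   6.92] ang [ 0.0002  0.0007 -0.0018]
[ 0.49  0.13 -0.28  2.    0.04  1.01 -1.25] [ 3.13425682e+00  2.10620859e-01 -1.13862009e-03]
```

Emit:
{"method": "jog_arm", "body": {"moves": [{"fingers": -0.3, "xyz": [14.5, -38.1, 6.9], "angular": [0, 0, 0]}, {"fingers": -0.3, "xyz": [14.5, -38.1, 6.9], "angular": [0, 0, 0]}, {"fingers": -0.3, "xyz": [14.5, -38.1, 6.9], "angular": [0, 0, 0]}, {"fingers": -0.3, "xyz": [14.5, -38.1, 6.9], "angular": [0, 0, 0]}, {"fingers": -0.3, "xyz": [14.5, -38.1, 6.9], "angular": [0, 0, 0]}, {"fingers": -0.3, "xyz": [14.5, -38.1, 6.9], "angular": [0, 0, 0]}, {"fingers": -0.3, "xyz": [14.5, -38.1, 6.9], "angular": [0, 0, 0]}, {"fingers": -0.3, "xyz": [14.5, -38.1, 6.9], "angular": [0, 0, 0]}, {"fingers": -0.3, "xyz": [14.5, -38.1, 6.9], "angular": [0, 0, 0]}]}}

```text
clock: 2.6
position: [0.4931, 0.2446, 0.1502]
ee_rot: [3.133, 0.21, -0.001]
force: [-1.0, -0.1, 0.8]
width: 0.648
```

Run:
```python
from h import *
go(.136,(.493,.246,.10),(.493,.246,.036))
s=grab('side','s1.png');t=grab('top','t1.png')
o=np.zeros((500,800,3),np.uint8);o[:,:400]=cv2.resize(s[300:450,240:360],(400,500))
o[:400,400:]=cv2.resize(t[225:310,165:250],(400,400));cv2.imwrite('pics/c1.png',o[:,:,::-1])
p=arm.observe()['position']
print('tip centre side',proj('side',p+[0,0,-.017]),proj('top',p))
```

```text
t 2.60 p [0.4931 0.2446 0.1502] F [-1.  -0.1  0.8] w 0.648
(0.493, 0.246, 0.1) -> [ 0.01 -0.15  5.02] ang [ 0.0015  0.0008 -0.0024]
(0.493, 0.246, 0.036) -> [ 0.02 -0.16 11.42] ang [ 0.0015  0.0008 -0.0024]
tip centre side [[289.33986056 365.22489382]] [[213.99786735 267.9676596 ]]
```

View pics/c1.png

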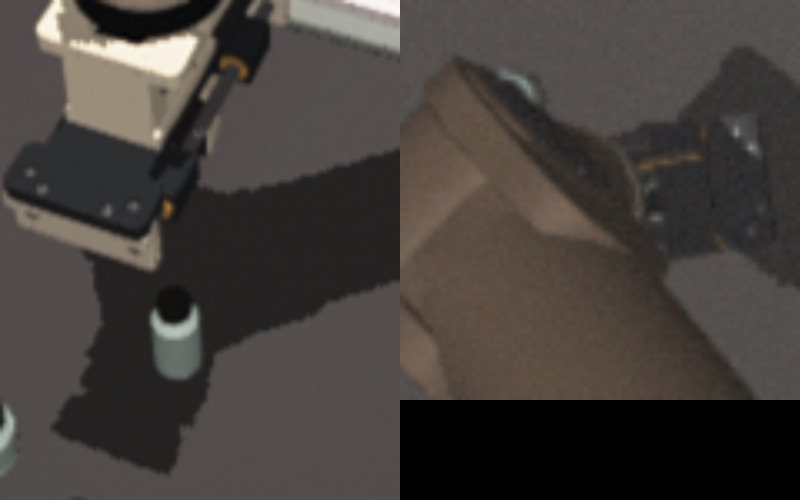

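Side view: the fingers are open above the vial, which stands at about (293,400) with the jaws straddling it. Refined estimate is (0.494, 0.244), so I'll descend and grip.

Emit:
{"method": "jog_arm", "body": {"moves": [{"fingers": -0.3, "xyz": [0.1, 0, 4], "angular": [0, 0, 0]}, {"fingers": -0.3, "xyz": [0.1, 0, 6], "angular": [0, 0, 0]}, {"fingers": -0.3, "xyz": [0.1, 0, 8], "angular": [0, 0, 0]}, {"fingers": -0.3, "xyz": [0.1, 0, 10], "angular": [0, 0, 0]}, {"fingers": -0.3, "xyz": [0.1, 0, 11.4], "angular": [0, 0, 0]}, {"fingers": -0.3, "xyz": [0.1, 0, 11.4], "angular": [0, 0, 0]}, {"fingers": 0.2, "xyz": [0.1, 0, 11.4], "angular": [0, 0, 0]}, {"fingers": 0.6, "xyz": [0.1, 0, 11.4], "angular": [0, 0, 0]}, {"fingers": 0.6, "xyz": [0.1, 0, 11.4], "angular": [0, 0, 0]}, {"fingers": 0.6, "xyz": [0.1, 0, 11.4], "angular": [0, 0, 0]}, {"fingers": 0.6, "xyz": [0.1, 0, 11.4], "angular": [0, 0, 0]}, {"fingers": 0.6, "xyz": [0.1, 0, 11.4], "angular": [0, 0, 0]}], "grip_force": 15}}

```text
clock: 4.2
position: [0.4939, 0.2469, 0.0368]
ee_rot: [3.134, 0.213, 0.001]
force: [-0.1, -0.6, 2.5]
width: 0.237
```

Run:
```python
from h import *
go(.136,(.494,.244,.12)); s=grab('side','s2.png')
cv2.imwrite('pics/c2.png',cv2.resize(s[330:450,220:380],(800,600),interpolation=cv2.INTER_CUBIC)[:,:,::-1])
print(proj('side',arm.observe()['position']))
```

```text
t 4.20 p [0.4939 0.2469 0.0368] F [-0.1 -0.6  2.5] w 0.237
(0.494, 0.244, 0.12) -> [-0.02  0.29 -8.32] ang [ 0.0001 -0.0003 -0.0004]
[[290.69511842 396.31940748]]
```

View pics/c2.png

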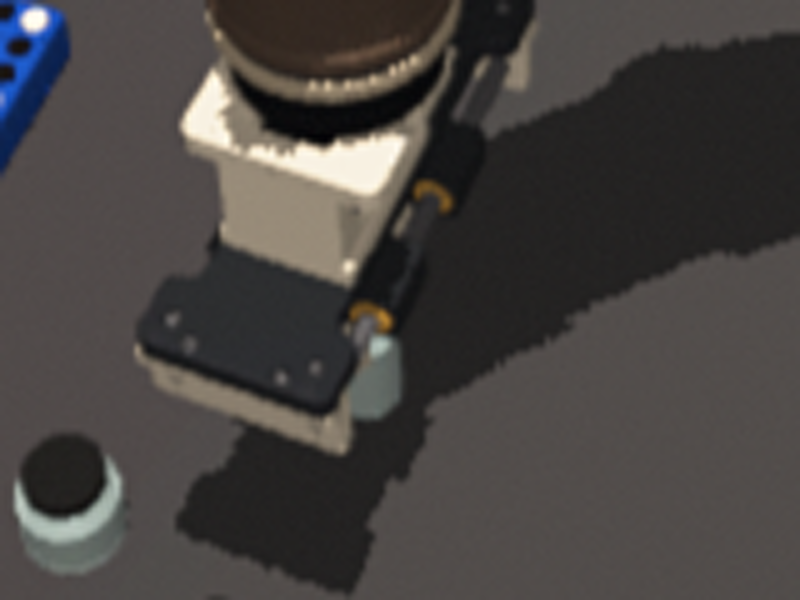

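Run:
```python
from h import *
p=np.array([.4939,.2469,0])
for q in([.4939,.2469],[.4939-.018,.2469]):
  P=[]
  for z in(0,.043):
    for a in np.linspace(0,6.28,60): P.append([q[0]+.014*np.cos(a),q[1]+.014*np.sin(a),z])
  u=proj('side',np.array(P)); u=(u-[220,330]+.5)*5
  print(q,u[:60].min(0),u[:60].max(0),u[60:].min(0),u[60:].max(0))
print(arm.observe()['width'],arm.observe()['clock'])
```

```text
[0.4939, 0.2469] [324.59814735 355.7138446 ] [395.59894776 418.74324507] [318.71822775 293.56055207] [391.64380532 357.04051701]
[0.4759, 0.2469] [363.27767775 375.40981823] [434.7093142  439.24300549] [358.41307837 313.38225911] [431.79324468 377.69373323]
0.23962015623326155 4.25
```

Emit:
{"method": "jog_arm", "body": {"moves": [{"fingers": 0.6, "xyz": [0, 0, 0], "angular": [0, 0, 0]}, {"fingers": 0.6, "xyz": [0, 0, 0], "angular": [0, 0, 0]}]}}

```text
clock: 4.5
position: [0.4938, 0.2469, 0.0367]
ee_rot: [3.134, 0.213, 0.0]
force: [-0.3, -0.9, 5.1]
width: 0.244
```

Emit:
{"method": "jog_arm", "body": {"moves": [{"fingers": -0.3, "xyz": [0, 0, 0], "angular": [0, 0, 0]}, {"fingers": -0.3, "xyz": [0, 0, 0], "angular": [0, 0, 0]}, {"fingers": -0.3, "xyz": [0, 0, 0.6], "angular": [0, 0, 0]}, {"fingers": -0.3, "xyz": [0, 0, 0.9], "angular": [0, 0, 0]}, {"fingers": 0.3, "xyz": [0, 0, 0.9], "angular": [0, 0, 0]}, {"fingers": 0.6, "xyz": [0, 0, 0.9], "angular": [0, 0, 0]}, {"fingers": 0.6, "xyz": [0, 0, 0.9], "angular": [0, 0, 0]}, {"fingers": 0.6, "xyz": [0, 0, 0.9], "angular": [0, 0, 0]}, {"fingers": 0.6, "xyz": [0, 0, 0.9], "angular": [0, 0, 0]}, {"fingers": 0.6, "xyz": [0, 0, 0.9], "angular": [0, 0, 0]}]}}

```text
clock: 5.75
position: [0.4938, 0.2469, 0.0277]
ee_rot: [3.134, 0.213, 0.0]
force: [-0.2, 0.4, 0.4]
width: 0.297
```

Run:
```python
from h import *
go(.136,(.494,.244,.12)); s=grab('side','s3.png')
cv2.imwrite('pics/c3.png',cv2.resize(s[330:450,220:380],(800,600),interpolation=cv2.INTER_CUBIC)[:,:,::-1])
```

```text
t 5.75 p [0.4938 0.2469 0.0277] F [-0.2  0.4  0.4] w 0.297
(0.494, 0.244, 0.12) -> [-0.02  0.29 -9.23] ang [ 0.     -0.0002 -0.0004]
```

Emit:
{"method": "jog_arm", "body": {"moves": [{"fingers": 0.6, "xyz": [0, 0, -4], "angular": [0, 0, 0]}, {"fingers": 0.6, "xyz": [0, 0, -8], "angular": [0, 0, 0]}, {"fingers": 0.6, "xyz": [0, 0, -12], "angular": [0, 0, 0]}, {"fingers": 0.6, "xyz": [0, 0, -12], "angular": [0, 0, 0]}]}}

```text
clock: 6.3
position: [0.4953, 0.2482, 0.1507]
ee_rot: [-3.132, -0.213, -0.008]
force: [0.1, -0.2, -0.8]
width: 0.294
```

Run:
```python
from h import *
go(.136,(.564,-.074,.14)); s=grab('side','s4.png');s=s[200:440,160:480]
cv2.imwrite('pics/c4.png',cv2.resize(s,(800,600),interpolation=cv2.INTER_CUBIC)[:,:,::-1])
```

```text
t 6.30 p [0.4953 0.2482 0.1507] F [ 0.1 -0.2 -0.8] w 0.294
(0.564, -0.074, 0.14) -> [ 2.45 32.86  1.01] ang [-0.002  -0.0053 -0.0004]
```

View pics/c4.png

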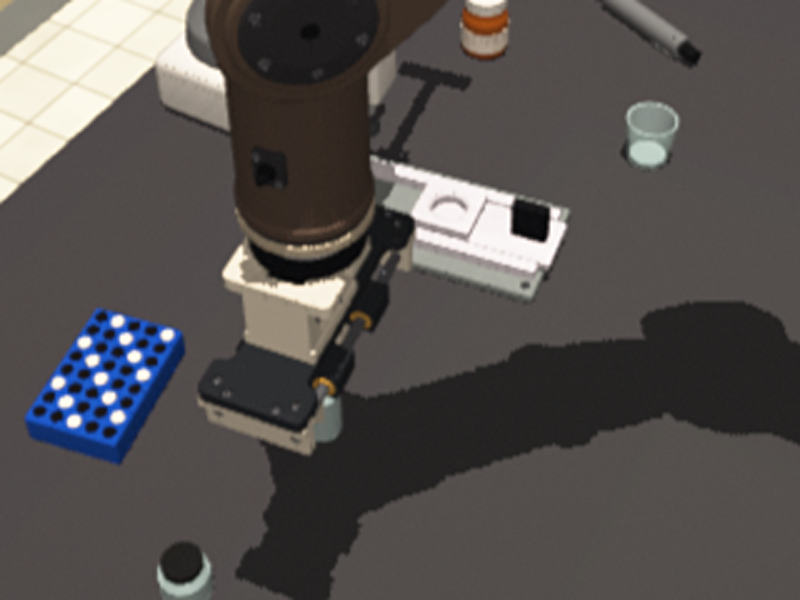

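Side view: the vial is held at crop (325,415), clear of the bench. The pocket ring is at crop (449,208), which is pixel (339.4,282.9). Moving over the pocket.

Emit:
{"method": "jog_arm", "body": {"moves": [{"fingers": 0.6, "xyz": [2.4, 32.9, 1], "angular": [0, 0, 0]}, {"fingers": 0.6, "xyz": [2.4, 32.9, 1], "angular": [0, 0, 0]}, {"fingers": 0.6, "xyz": [2.4, 32.9, 1], "angular": [0, 0, 0]}, {"fingers": 0.6, "xyz": [2.4, 32.9, 1], "angular": [0, 0, 0]}, {"fingers": 0.6, "xyz": [2.4, 32.9, 1], "angular": [0, 0, 0]}, {"fingers": 0.6, "xyz": [2.4, 32.9, 1], "angular": [0, 0, 0]}, {"fingers": 0.6, "xyz": [2.4, 32.9, 1], "angular": [0, 0, 0]}, {"fingers": 0.6, "xyz": [2.4, 32.9, 1], "angular": [0, 0, 0]}, {"fingers": 0.6, "xyz": [2.4, 32.9, 1], "angular": [0, 0, 0]}]}}

```text
clock: 7.48
position: [0.5618, -0.0734, 0.1376]
ee_rot: [-3.133, -0.218, 0.0]
force: [0.4, 0.9, -0.3]
width: 0.296
```

Run:
```python
from h import *
print(onz('side',(339.4,282.9),.0345))
T=cv2.cvtColor(cv2.imread('pics/top0.png'),cv2.COLOR_BGR2GRAY)[231:253,316:339]
print(T)
go(.136,(.563,-.074,.09)); s=grab('side','s5.png');s=s[200:320,280:440]
cv2.imwrite('pics/c5.png',cv2.resize(s,(800,600),interpolation=cv2.INTER_CUBIC)[:,:,::-1])
```

```text
[ 0.55825136 -0.06995952  0.0345    ]
[[155 158 158 156 157 162 168 168 171 185 186 195 208 192 190 212 228 232
  224 165 224 230 229]
 [162 168 175 183 187 196 211 211 217 230 229 227 229 231 230 229 230 233
  229 165 226 228 230]
 [178 211 222 229 230 228 229 228 231 231 230 227 229 233 230 230 227 232
  227 171 228 229 230]
 [166 228 232 232 231 228 231 232 229 225 224 222 226 231 230 230 227 231
  229 189 223 228 229]
 [138 226 232 231 230 229 230 224 219 200 187 191 193 220 223 228 230 230
  231 212 202 226 229]
 [136 222 232 231 229 229 223 191 197 183 180 198 190 209 200 215 226 231
  232 227 168 225 230]
 [145 198 231 232 231 225 203 187 225 229 229 232 228 228 207 197 212 229
  231 228 143 224 230]
 [171 174 230 232 229 215 195 225 230 230 232 231 232 232 228 217 189 223
  233 227 151 227 229]
 [210 167 229 232 229 194 220 231 229 228 229 230 230 230 230 229 180 213
  231 227 172 230 229]
 [229 151 229 232 230 185 228 231 228 227 230 232 231 230 232 231 206 214
  231 229 189 225 229]
 [230 146 227 233 230 180 230 229 230 228 231 231 231 230 230 229 195 205
  230 231 213 199 
[... 506 characters left out ...]
8 232 232 232 228 222 211 202 201 202 215 224 230 233 231
  232 232 230 213 206]
 [232 229 162 223 232 233 231 230 232 232 230 230 230 228 227 232 232 232
  233 231 232 224 175]
 [232 228 145 197 232 233 232 231 231 232 233 232 232 229 225 223 224 225
  231 230 231 220 158]
 [232 230 173 184 233 232 233 231 226 227 231 233 230 229 216 204 205 212
  228 230 230 228 148]
 [231 232 216 197 231 234 232 229 217 217 231 230 229 229 231 228 226 227
  230 230 230 225 132]
 [231 232 229 175 229 234 233 231 231 229 230 231 228 229 230 229 229 230
  230 229 230 225 150]]
t 7.47 p [ 0.5618 -0.0734  0.1376] F [ 0.4  0.9 -0.3] w 0.296
(0.563, -0.074, 0.09) -> [0.11 0.07 4.76] ang [-0.0007  0.      0.0029]
```

View pics/c5.png

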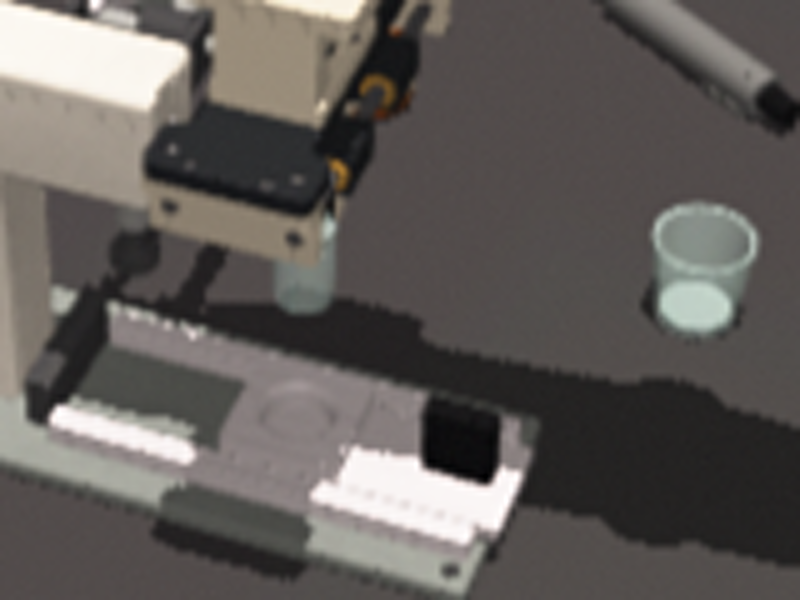

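Run:
```python
from h import *
p=arm.observe()['position'];a=np.linspace(0,6.28,60)
def cr(c,r,z):
  u=proj('side',np.c_[c[0]+r*np.cos(a),c[1]+r*np.sin(a),z+0*a]); u=(u-[280,200]+.5)*5;return u.min(0).round(),u.max(0).round()
print('foot',cr(p,.014,p[2]-.0277))
print('pocket mouth',cr((.562,-.073),.0195,.0345),'inner',cr((.562,-.073),.0165,.0315))
K,Rm,t=cam('side');print(Rm[0],Rm[1])
```

```text
foot (array([268., 271.]), array([330., 313.]))
pocket mouth (array([254., 381.]), array([337., 440.])) inner (array([261., 390.]), array([330., 440.]))
[-0.86798471 -0.49653475 -0.0074692 ] [-0.32082094  0.57217597 -0.75477717]
```

Pocket ring is at crop (298,413) and the vial foot at (305,300). They line up to about 1–2 mm, within the chamfer's 5.5 mm, so I'll lower it.

Emit:
{"method": "jog_arm", "body": {"moves": [{"fingers": 0.6, "xyz": [0.05, -0.1, 2.5], "angular": [0, 0, 0]}, {"fingers": 0.6, "xyz": [0.05, -0.1, 4.5], "angular": [0, 0, 0]}, {"fingers": 0.6, "xyz": [0.05, -0.1, 6], "angular": [0, 0, 0]}, {"fingers": 0.6, "xyz": [0.05, -0.1, 7], "angular": [0, 0, 0]}, {"fingers": 0.6, "xyz": [0.05, -0.1, 7.4], "angular": [0, 0, 0]}, {"fingers": 0.6, "xyz": [0.05, -0.1, 7.8], "angular": [0, 0, 0]}, {"fingers": 0.6, "xyz": [0.05, -0.1, 7.8], "angular": [0, 0, 0]}]}}

```text
clock: 8.4
position: [0.5624, -0.0747, 0.0597]
ee_rot: [3.134, 0.213, 0.0]
force: [0.6, -0.2, -0.2]
width: 0.293
```

Run:
```python
from h import *
go(.136,(.562,-.072,.054)); s=grab('side','s6.png');s=s[200:320,280:440]
cv2.imwrite('pics/c6.png',cv2.resize(s,(800,600),interpolation=cv2.INTER_CUBIC)[:,:,::-1])
```

```text
t 8.40 p [ 0.5624 -0.0747  0.0597] F [ 0.6 -0.2 -0.2] w 0.293
(0.562, -0.072, 0.054) -> [-0.01 -0.28  0.57] ang [ 0.0001 -0.0002 -0.0004]
```

View pics/c6.png

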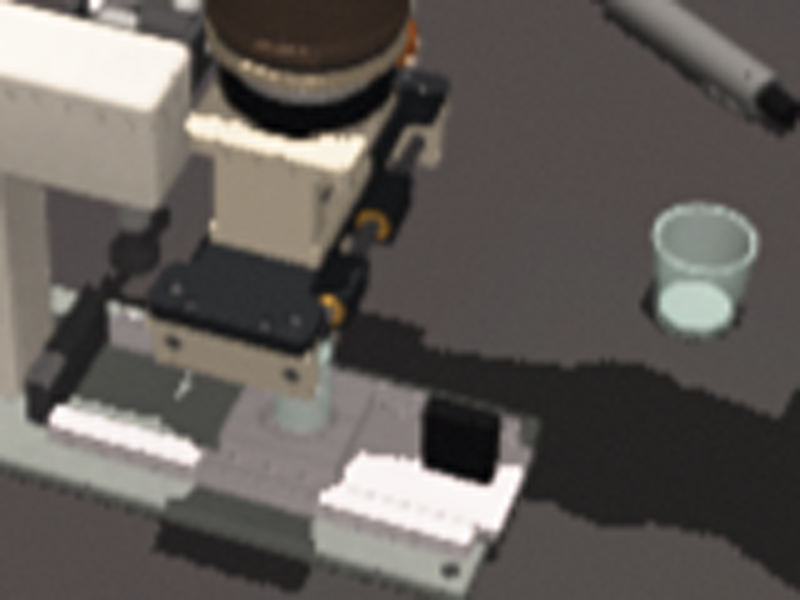

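The vial foot is inside the ring at crop (302,430), roughly central, and there is no contact force. Lowering the rest and releasing.

Emit:
{"method": "jog_arm", "body": {"moves": [{"fingers": 0.6, "xyz": [0, -0.15, 0], "angular": [0, 0, 0]}, {"fingers": 0.6, "xyz": [0, -0.15, 0.3], "angular": [0, 0, 0]}, {"fingers": 0.6, "xyz": [0, -0.15, 0.5], "angular": [0, 0, 0]}, {"fingers": 0.6, "xyz": [0, -0.15, 0.5], "angular": [0, 0, 0]}]}}

```text
clock: 8.95
position: [0.562, -0.0732, 0.0544]
ee_rot: [-3.134, -0.213, 0.001]
force: [-0.7, 0.0, -1.1]
width: 0.293
```

Run:
```python
from h import *
go(.136,(.562,-.0735,.054));print(arm.observe()['ft_torque'])
```

```text
t 8.95 p [ 0.562  -0.0732  0.0544] F [-0.7  0.  -1.1] w 0.293
(0.562, -0.0735, 0.054) -> [0.   0.03 0.04] ang [-0.      0.0004 -0.0003]
[ 0.04148012 -0.01663224 -0.01403929]
```

Emit:
{"method": "jog_arm", "body": {"moves": [{"fingers": 0.2, "xyz": [0, 0, 0], "angular": [0, 0, 0]}, {"fingers": 0.0, "xyz": [0, 0, 0], "angular": [0, 0, 0]}, {"fingers": -0.2, "xyz": [0, 0, 0], "angular": [0, 0, 0]}, {"fingers": -0.2, "xyz": [0, 0, 0], "angular": [0, 0, 0]}, {"fingers": -0.2, "xyz": [0, 0, -1], "angular": [0, 0, 0]}, {"fingers": -0.2, "xyz": [0, 0, -4], "angular": [0, 0, 0]}, {"fingers": -0.2, "xyz": [0, 0, -8], "angular": [0, 0, 0]}, {"fingers": -0.2, "xyz": [0, 0, -12], "angular": [0, 0, 0]}, {"fingers": -0.2, "xyz": [-5, 0, -12], "angular": [0, 0, 0]}, {"fingers": -0.2, "xyz": [-9, 0, -12], "angular": [0, 0, 0]}]}}

```text
clock: 10.2
position: [0.4719, -0.0855, 0.1757]
ee_rot: [3.134, 0.213, 0.002]
force: [-0.5, 0.0, 0.3]
width: 0.603
```

Run:
```python
from h import *
go(.136,(.443,-.0915,.12),(.443,-.0915,.052)); s=grab('side','s7.png');s=s[200:320,280:440]
cv2.imwrite('pics/c7.png',cv2.resize(s,(800,600),interpolation=cv2.INTER_CUBIC)[:,:,::-1])
```

```text
t 10.20 p [ 0.4719 -0.0855  0.1757] F [-0.5  0.   0.3] w 0.603
(0.443, -0.0915, 0.12) -> [-2.95  0.2   5.56] ang [ 0.0007 -0.0012 -0.0001]
(0.443, -0.0915, 0.052) -> [-2.96  0.2  12.36] ang [ 0.0007 -0.0012 -0.0001]
```

View pics/c7.png

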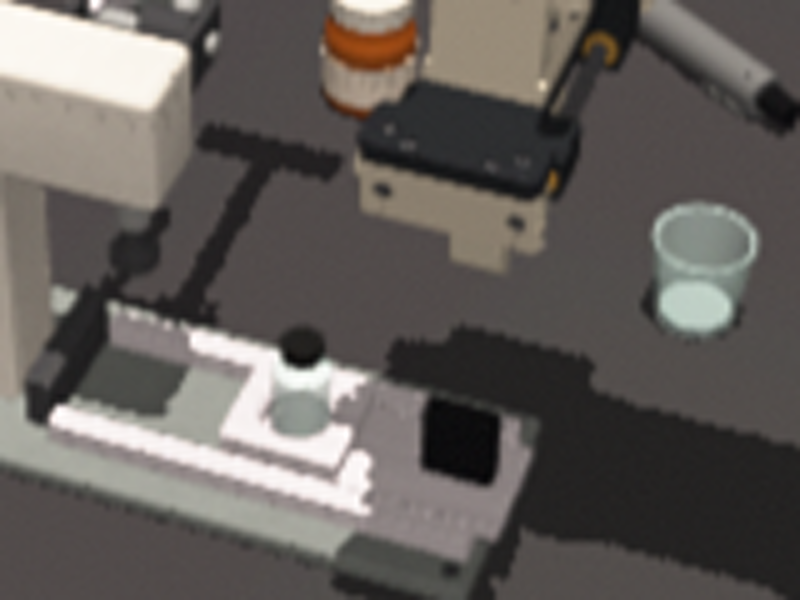

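The vial stands upright in the pocket at crop (300,385). Next, pinch the fin, whose centre is at about (0.483, -0.0845).

Emit:
{"method": "jog_arm", "body": {"moves": [{"fingers": -0.2, "xyz": [1.1, 0, 4], "angular": [0, 0, 0]}, {"fingers": -0.2, "xyz": [1.1, 0, 8], "angular": [0, 0, 0]}, {"fingers": -0.2, "xyz": [1.1, 0, 11], "angular": [0, 0, 0]}, {"fingers": -0.2, "xyz": [1.1, 0, 11.9], "angular": [0, 0, 0]}, {"fingers": 0.3, "xyz": [1.1, 0, 11.9], "angular": [0, 0, 0]}, {"fingers": 0.9, "xyz": [1.1, 0, 11.9], "angular": [0, 0, 0]}, {"fingers": 0.9, "xyz": [1.1, 0, 11.9], "angular": [0, 0, 0]}, {"fingers": 0.9, "xyz": [1.1, 0, 11.9], "angular": [0, 0, 0]}, {"fingers": 0.9, "xyz": [1.1, 0, 11.9], "angular": [0, 0, 0]}, {"fingers": 0.9, "xyz": [1.1, 0, 11.9], "angular": [0, 0, 0]}], "grip_force": 20}}

```text
clock: 11.5
position: [0.484, -0.0841, 0.0559]
ee_rot: [3.134, 0.213, 0.001]
force: [-0.5, -1.4, 3.5]
width: 0.116
```

Run:
```python
from h import *
u=np.array([np.cos(.136),np.sin(.136),0])
p=arm.observe()['position']
go(.136,p+.085*u)
```

```text
t 11.50 p [ 0.484  -0.0841  0.0559] F [-0.5 -1.4  3.5] w 0.116
[ 0.56826226 -0.07260333  0.05588149] -> [ 8.5 -0.   0. ] ang [ 0.0004 -0.0004 -0.0004]
```

Emit:
{"method": "jog_arm", "body": {"moves": [{"fingers": 0.9, "xyz": [0.6, 0, 0], "angular": [0, 0, 0]}, {"fingers": 0.9, "xyz": [1.4, 0, 0], "angular": [0, 0, 0]}, {"fingers": 0.9, "xyz": [2.3, 0, 0], "angular": [0, 0, 0]}, {"fingers": 0.9, "xyz": [3.2, 0, 0], "angular": [0, 0, 0]}, {"fingers": 0.9, "xyz": [4.1, 0, 0], "angular": [0, 0, 0]}, {"fingers": 0.9, "xyz": [5, 0, 0], "angular": [0, 0, 0]}, {"fingers": 0.9, "xyz": [5.9, 0, 0], "angular": [0, 0, 0]}, {"fingers": 0.9, "xyz": [6.8, 0, 0], "angular": [0, 0, 0]}, {"fingers": 0.9, "xyz": [7.6, 0, 0], "angular": [0, 0, 0]}, {"fingers": 0.9, "xyz": [8.2, 0, 0], "angular": [0, 0, 0]}, {"fingers": 0.9, "xyz": [8.6, 0, 0], "angular": [0, 0, 0]}, {"fingers": 0.9, "xyz": [8.6, 0, 0], "angular": [0, 0, 0]}]}}

```text
clock: 13.0
position: [0.5655, -0.0731, 0.0555]
ee_rot: [3.133, 0.212, -0.011]
force: [-13.6, -2.1, 16.3]
width: 0.118
```

Run:
```python
from h import *
go(.136,(.484+.085*.9908,-.0841+.0115,.0559))
```

```text
t 13.00 p [ 0.5655 -0.0731  0.0555] F [-13.6  -2.1  16.3] w 0.118
(0.568218, -0.0726, 0.0559) -> [ 0.28 -0.01 -0.04] ang [ 0.0007  0.0071 -0.0008]
```

Emit:
{"method": "jog_arm", "body": {"moves": [{"fingers": 0.4, "xyz": [-0.2, 0, 0], "angular": [0, 0, 0]}, {"fingers": 0.2, "xyz": [-0.2, 0, 0], "angular": [0, 0, 0]}, {"fingers": 0.2, "xyz": [-0.2, 0, 0], "angular": [0, 0, 0]}, {"fingers": 0.2, "xyz": [-0.2, 0, -3], "angular": [0, 0, 0]}, {"fingers": 0.2, "xyz": [-0.2, 0, -8], "angular": [0, 0, 0]}, {"fingers": 0.2, "xyz": [-4, 0, -13], "angular": [0, 0, 0]}, {"fingers": 0.2, "xyz": [-9, 0, -16], "angular": [0, 0, 0]}, {"fingers": 0.2, "xyz": [-13, 0, -16], "angular": [0, 0, 0]}, {"fingers": 0.2, "xyz": [-13, 0, -16], "angular": [0, 0, 0]}]}}

```text
clock: 14.12
position: [0.4381, -0.0906, 0.2161]
ee_rot: [3.133, 0.211, -0.0]
force: [0.5, -0.2, 0.4]
width: 0.399
```

Run:
```python
from h import *
np.set_printoptions(precision=4,suppress=True)
go(.136,(.45,-.3,.3)); print(arm.observe()['joints'].round(2)); s=grab('side','s8.png');t=grab('top','t8.png')
o=np.zeros((600,800,3),np.uint8);o[:,:500]=cv2.resize(s[120:312,250:410],(500,600),interpolation=cv2.INTER_CUBIC)
o[:400,500:]=cv2.resize(t[165:285,290:380],(300,400),interpolation=cv2.INTER_CUBIC)
cv2.imwrite('pics/c8.png',o[:,:,::-1])
g=cv2.cvtColor(s,cv2.COLOR_RGB2GRAY)[200:320,300:400]
n,l,st,c=cv2.connectedComponentsWithStats((g<45).astype(np.uint8))
for k in range(1,n):
  if st[k,4]>60: print(st[k],c[k]+[300,200],onz('side',c[k]+[300,200],.045))
print('fin start', onz('side',(371.67,287.63),.045))
```

```text
t 14.12 p [ 0.4381 -0.0906  0.2161] F [ 0.5 -0.2  0.4] w 0.399
(0.45, -0.3, 0.3) -> [-1.62 20.93 -8.36] ang [ 0.0015  0.0004 -0.0018]
[ 0.48  0.19 -0.45  1.96  0.1   1.02 -1.46]
[ 70  15  30  11 118] [384.3729 219.9322] [ 0.5604 -0.3245  0.045 ]
[  0  25  48  40 455] [320.7736 245.1582] [ 0.6573 -0.1546  0.045 ]
[ 70  68  30  52 974] [388.1263 292.9456] [ 0.4413 -0.0871  0.045 ]
[ 32  71  14  16 179] [338.4972 278.4804] [ 0.5622 -0.0725  0.045 ]
fin start [ 0.4814 -0.0839  0.045 ]
```

View pics/c8.png

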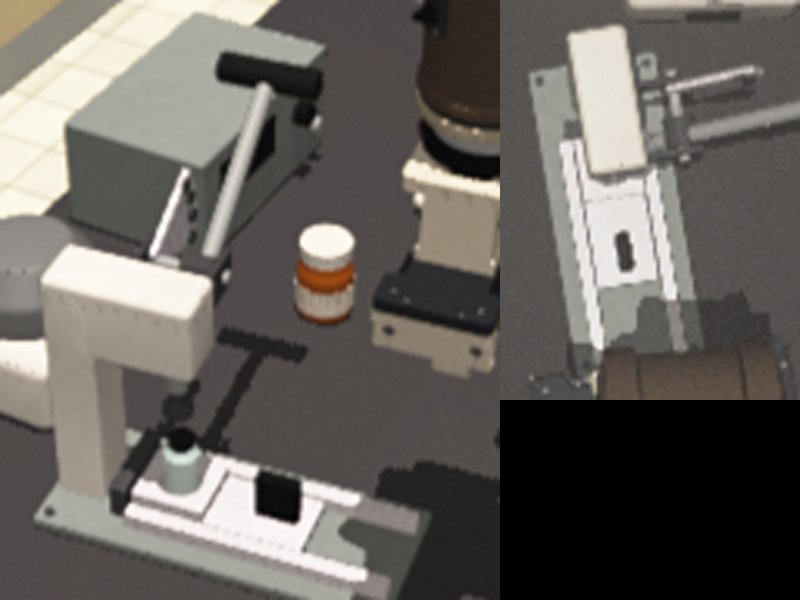

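Side view: the vial stands in the pocket under the plunger at crop (182,465) and the lever is still up. The fin moved 81.6–82.2 mm, which is close to the 80 mm limit, so I'll push its near end with shut fingers to make sure it is home.

Emit:
{"method": "jog_arm", "body": {"moves": [{"fingers": 1, "xyz": [3, 0, 5], "angular": [0, 0, 0]}, {"fingers": 1, "xyz": [6, 0, 10], "angular": [0, 0, 0]}, {"fingers": 1, "xyz": [7.8, 0, 14], "angular": [0, 0, 0]}, {"fingers": 1, "xyz": [7.8, 0, 15.8], "angular": [0, 0, 0]}, {"fingers": 1, "xyz": [7.8, 0, 15.8], "angular": [0, 0, 0]}, {"fingers": 1, "xyz": [9.2, 0, 15.8], "angular": [0, 0, 0]}, {"fingers": 1, "xyz": [9.7, 0, 15.8], "angular": [0, 0, 0]}, {"fingers": 1, "xyz": [10, 0, 15.8], "angular": [0, 0, 0]}, {"fingers": 1, "xyz": [10.2, 0, 15.8], "angular": [0, 0, 0]}]}}

```text
clock: 15.35
position: [0.5416, -0.0761, 0.058]
ee_rot: [3.134, 0.213, 0.001]
force: [0.3, 0.1, -1.1]
width: 0.007
```

Emit:
{"method": "jog_arm", "body": {"moves": [{"fingers": 1, "xyz": [0.2, 0, 0], "angular": [0, 0, 0]}, {"fingers": 1, "xyz": [0.3, 0, 0], "angular": [0, 0, 0]}, {"fingers": 1, "xyz": [0.3, 0, 0], "angular": [0, 0, 0]}]}}

```text
clock: 15.72
position: [0.544, -0.0758, 0.0577]
ee_rot: [3.134, 0.213, -0.001]
force: [-1.6, -0.6, 4.1]
width: 0.004
```

Emit:
{"method": "jog_arm", "body": {"moves": [{"fingers": 1, "xyz": [0.2, 0, 0], "angular": [0, 0, 0]}, {"fingers": 1, "xyz": [0.3, 0, 0], "angular": [0, 0, 0]}, {"fingers": 1, "xyz": [0.3, 0, 0], "angular": [0, 0, 0]}]}}

```text
clock: 16.1
position: [0.5467, -0.0754, 0.0577]
ee_rot: [3.134, 0.213, -0.002]
force: [-4.1, 0.4, 6.4]
width: 0.005
```

Emit:
{"method": "jog_arm", "body": {"moves": [{"fingers": 1, "xyz": [0.15, 0, 0], "angular": [0, 0, 0]}, {"fingers": 1, "xyz": [0.3, 0, 0], "angular": [0, 0, 0]}, {"fingers": 1, "xyz": [0.3, 0, 0], "angular": [0, 0, 0]}]}}

```text
clock: 16.48
position: [0.5496, -0.0751, 0.0577]
ee_rot: [3.134, 0.213, -0.002]
force: [-4.3, -1.8, 6.2]
width: 0.0
```

Emit:
{"method": "jog_arm", "body": {"moves": [{"fingers": 1, "xyz": [0.15, 0, 0], "angular": [0, 0, 0]}, {"fingers": 1, "xyz": [0.3, 0, 0], "angular": [0, 0, 0]}, {"fingers": 1, "xyz": [0.3, 0, 0], "angular": [0, 0, 0]}]}}

```text
clock: 16.85
position: [0.5525, -0.0747, 0.0577]
ee_rot: [3.134, 0.213, -0.002]
force: [-4.4, -0.8, 7.6]
width: 0.002
```

```bash
cat >> h.py <<'E'
def fin():
    s=grab('side','fin.png'); g=cv2.cvtColor(s,cv2.COLOR_RGB2GRAY)
    b=cv2.cvtColor(s,cv2.COLOR_RGB2HSV)
    print(g[270:300:2,325:365:2])
E
python3 - <<'E'
from h import *
np.set_printoptions(linewidth=200)
fin(); s=cv2.imread('pics/fin.png')
cv2.imwrite('pics/c9.png',cv2.resize(s[200:320,280:400],(600,600),interpolation=cv2.INTER_CUBIC))
E
```

```text
[[129 119  99  76  40  26  23  27  34  40  35  67 100  35  34  34  34  34  33  35]
 [130 129 130 130 128 115  92  61  33  24  35 111  77  34  34  33  33  35  35  36]
 [128 130 129 129 129 130 130 129 130 108 139 115 103  80  62  45  35  33  34  34]
 [129 129 130 128 130 129 129 128  82 106 128 118 129 132 127 116 106  60  57  40]
 [129 128 130 109 125 129 130 131 107  95 129 124 134 132 133 130 132 132 124 122]
 [130 130 132  65  20  49  86 110 125 126 130 146 129 127 130 137 133 134 132 133]
 [129 128 129  67   9  11   9  18  31  63  94 128 132 132 122 136 135 137 132 137]
 [132 130 132  93  32  18   9  12  14  10  22 126 133 133  86  83  99 116 128 134]
 [134 133 134 133 132 116  94  43  21  13  38 130 135 111  75  76  75  76  77  87]
 [133 134 134 136 136 134 135 134 122 103 126 133 130  86  76  77  76  77  76  74]
 [122 132 129 133 134 136 136 137 136 136 135 136 111  77  76  75  74  77  77  75]
 [128 137 134 131 124 130 131 133 134 136 136 134  87  75  74  76  76  78  76  78]
 [129 131 126 128 131 132 136 127 133 130 134 111  77  77  75  82  81  75  76  77]
 [134 131 133 126 133 127 129 130 137 136 139  84  85  73  86 172 172 145 134 132]
 [109 123 134 134 133 133 134 131 128 130 132 139 241 214 189 172 170 169 170 171]]
```

View pics/c9.png

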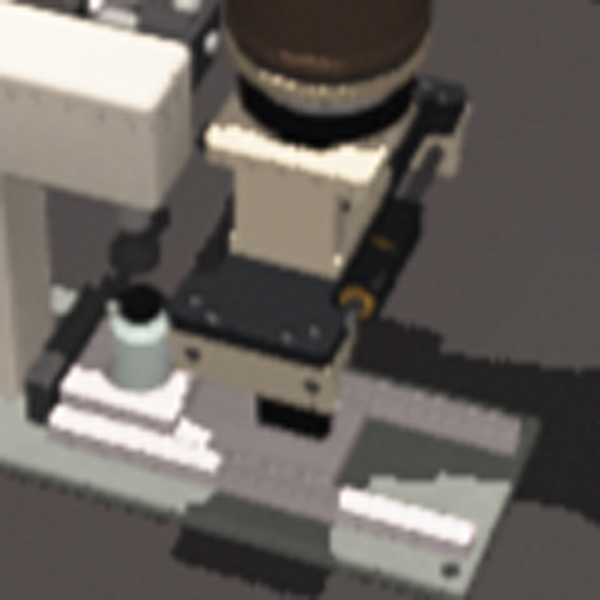

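Run:
```python
from h import *
p=arm.observe()['position'];print(arm.observe()['force'],p)
f=lambda P:((proj('side',P)-[280,200]+.5)*5).round(0).tolist()
print('tip',f(p-[0,0,.017]),'tcp',f(p))
u=np.array([np.cos(.136),np.sin(.136),0]);v=np.array([-u[1],u[0],0])
for c in((.5648,-.0727,0),):
  c=np.array(c);print([f(c+a*.018*u+.006*v+[0,0,z])[0] for a in(-1,1) for z in(.0235,.0345,.0645)])
```

```text
[-4.39390694 -0.16289184  6.67677361] [ 0.55254302 -0.07473103  0.05773995]
tip [[315.0, 406.0]] tcp [[316.0, 380.0]]
[[321.0, 443.0], [321.0, 427.0], [323.0, 382.0], [250.0, 423.0], [250.0, 407.0], [250.0, 362.0]]
```

Run:
```python
from h import *
u=np.array([np.cos(.136),np.sin(.136),0]);v=np.array([-u[1],u[0],0])
p=np.array([.4719,-.0855,.1757])
for dz in(-.017,0,.01,.02):
  print(dz,[((proj('side',p+k*v+a*.0095*u+[0,0,dz])-[280,200]+.5)*5).round(0).tolist()[0] for k in(.0277,.04) for a in(-1,1)])
```

```text
-0.017 [[498.0, 309.0], [455.0, 298.0], [489.0, 328.0], [446.0, 316.0]]
0 [[500.0, 280.0], [457.0, 269.0], [492.0, 298.0], [448.0, 287.0]]
0.01 [[502.0, 262.0], [459.0, 251.0], [493.0, 281.0], [449.0, 269.0]]
0.02 [[503.0, 244.0], [460.0, 233.0], [495.0, 263.0], [451.0, 252.0]]
```

The fin has not moved. In the c7 picture the fingertips project about 7 mm above the reported TCP rather than 17 mm below it, so they were rubbing over the fin's top (64.5 mm). That also explains the first grip landing on the neck. From here I'll take the real tip as TCP z + 7 mm, back off and push lower.

Emit:
{"method": "jog_arm", "body": {"moves": [{"fingers": 1, "xyz": [0, 0, -1.5], "angular": [0, 0, 0]}, {"fingers": 1, "xyz": [-3, 0, -1.5], "angular": [0, 0, 0]}, {"fingers": 1, "xyz": [-5, 0, 0], "angular": [0, 0, 0]}, {"fingers": 1, "xyz": [-5, 0, 2.2], "angular": [0, 0, 0]}, {"fingers": 1, "xyz": [-5, 0, 2.2], "angular": [0, 0, 0]}, {"fingers": 1, "xyz": [-3.5, 0, 2.2], "angular": [0, 0, 0]}, {"fingers": 1, "xyz": [-2.5, 0, 2.2], "angular": [0, 0, 0]}, {"fingers": 1, "xyz": [-1.8, 0, 2.2], "angular": [0, 0, 0]}, {"fingers": 1, "xyz": [-1.8, 0, 2.2], "angular": [0, 0, 0]}]}}

```text
clock: 18.02
position: [0.5359, -0.0767, 0.0357]
ee_rot: [-3.134, -0.213, -0.0]
force: [0.4, -0.7, 0.1]
width: 0.006
```

Emit:
{"method": "jog_arm", "body": {"moves": [{"fingers": 1, "xyz": [0.15, 0, 0], "angular": [0, 0, 0]}, {"fingers": 1, "xyz": [0.3, 0, 0], "angular": [0, 0, 0]}, {"fingers": 1, "xyz": [0.3, 0, 0], "angular": [0, 0, 0]}]}}

```text
clock: 18.4
position: [0.5362, -0.0767, 0.0353]
ee_rot: [3.134, 0.213, -0.006]
force: [-7.2, -0.9, 4.4]
width: 0.008
```

Contact now where predicted, with the force building up stiffly as it would against a stop. I'll press a bit more.

Emit:
{"method": "jog_arm", "body": {"moves": [{"fingers": 1, "xyz": [0.2, 0, 0], "angular": [0, 0, 0]}, {"fingers": 1, "xyz": [0.3, 0, 0], "angular": [0, 0, 0]}, {"fingers": 1, "xyz": [0.3, 0, 0], "angular": [0, 0, 0]}]}}

```text
clock: 18.77
position: [0.5362, -0.0768, 0.0348]
ee_rot: [3.134, 0.212, -0.015]
force: [-16.6, -0.2, 10.8]
width: 0.004
```

Run:
```python
from h import *
np.set_printoptions(precision=4,suppress=True)
u=np.array([np.cos(.136),np.sin(.136),0]);v=np.array([-u[1],u[0],0]);B=np.array([.6462,-.0617,0])
def pr(P): d=np.array(P)-B; return np.array([d@u,d@v,d[2]])
c=lambda a,b:((a+.5)/4-.5+290,(b+.5)/4-.5+165)
e=lambda a,b:(a/3.125-.3+250,b/3.125-.3+120)
bt=c(430,114);bs=e(270,74)
for n,P in(('bar tri',tri(bt,bs)[0]),('bar top z.293',onz('top',bt,.293)),('rod',tri(c(310,85),e(188,170))[0]),('hinge bolt?',onz('top',c(215,165),.195)),('jar',onz('top',c(511,158),.075)),('joint lever foot',tri(c(230,158),e(213,245))[0])):
  print(n,P,'press',pr(P))
print(arm.observe()['joints'])
go(.136,(.40,-.25,.36))
```

```text
bar tri [ 0.6683 -0.247   0.2871] press [-0.0033 -0.1866  0.2871]
bar top z.293 [ 0.6688 -0.2454  0.293 ] press [-0.0025 -0.185   0.293 ]
rod [ 0.6982 -0.1777  0.232 ] press [ 0.0358 -0.122   0.232 ]
hinge bolt? [ 0.651  -0.1161  0.195 ] press [-0.0026 -0.0545  0.195 ]
jar [ 0.6631 -0.3421  0.075 ] press [-0.0213 -0.2801  0.075 ]
joint lever foot [ 0.6507 -0.1264  0.2128] press [-0.0043 -0.0648  0.2128]
[ 0.3111  0.5643 -0.3705  1.9341  0.305   0.707  -1.6784]
t 18.77 p [ 0.5362 -0.0768  0.0348] F [-16.6  -0.2  10.8] w 0.004
(0.4, -0.25, 0.36) -> [-16.13  15.33 -32.37] ang [ 0.0002  0.0093 -0.0008]
```

Emit:
{"method": "jog_arm", "body": {"moves": [{"fingers": 1, "xyz": [-3, 0, 0], "angular": [0, 0, 0]}, {"fingers": 1, "xyz": [-6, 0, -6], "angular": [0, 0, 0]}, {"fingers": 1, "xyz": [-9, 2, -12], "angular": [0, 0, -0.18]}, {"fingers": 1, "xyz": [-13.3, 6, -18], "angular": [0, 0, -0.36]}, {"fingers": 1, "xyz": [-13.3, 10.8, -24], "angular": [0, 0, -0.54]}, {"fingers": 1, "xyz": [-13.3, 10.8, -30.5], "angular": [0, 0, -0.72]}, {"fingers": 1, "xyz": [-13.3, 10.8, -30.5], "angular": [0, 0, -0.9]}, {"fingers": 1, "xyz": [-13.3, 10.8, -30.5], "angular": [0, 0, -1.08]}, {"fingers": 1, "xyz": [-13.3, 10.8, -30.5], "angular": [0, 0, -1.26]}, {"fingers": 1, "xyz": [-13.3, 10.8, -30.5], "angular": [0, 0, -1.44]}, {"fingers": 1, "xyz": [-13.3, 10.8, -30.5], "angular": [0, 0, -1.57]}, {"fingers": 1, "xyz": [-13.3, 10.8, -30.5], "angular": [0, 0, -1.57]}]}}

```text
clock: 20.27
position: [0.4242, -0.2011, 0.3407]
ee_rot: [2.067, 2.365, 0.0]
force: [-0.2, -0.5, 0.9]
width: 0.002
```

Run:
```python
from h import *
np.set_printoptions(precision=4,suppress=True)
u=np.array([np.cos(.136),np.sin(.136),0]);v=np.array([-u[1],u[0],0]);B=np.array([.6462,-.0617,0])
q=[]
for th in(0,.2,.4,.6,.75,.9,.93):
  a=.61-th; q.append(tuple((B-.003*u+(-.055-.16*np.cos(a))*v+[0,0,.195+.16*np.sin(a)+.012-.007]).round(4)))
go(.136+np.pi/2,(q[0][0],q[0][1],.33),*q);print(arm.observe()['joints'])
```

```text
t 20.27 p [ 0.4242 -0.2011  0.3407] F [-0.2 -0.5  0.9] w 0.002
(np.float64(0.6685), np.float64(-0.2465), 0.33) -> [-7.76 23.6   1.09] ang [ 0.0005  0.0003 -0.002 ]
(np.float64(0.6685), np.float64(-0.2465), np.float64(0.2917)) -> [-7.76 23.6   4.92] ang [ 0.0005  0.0003 -0.002 ]
(np.float64(0.6706), np.float64(-0.262), np.float64(0.2638)) -> [-9.33 23.6   7.71] ang [ 0.0005  0.0003 -0.002 ]
(np.float64(0.6719), np.float64(-0.2716), np.float64(0.2334)) -> [-10.29  23.6   10.75] ang [ 0.0005  0.0003 -0.002 ]
(np.float64(0.6724), np.float64(-0.2751), np.float64(0.2016)) -> [-10.65  23.6   13.93] ang [ 0.0005  0.0003 -0.002 ]
(np.float64(0.6722), np.float64(-0.2736), np.float64(0.1777)) -> [-10.5   23.6   16.32] ang [ 0.0005  0.0003 -0.002 ]
(np.float64(0.6715), np.float64(-0.2685), np.float64(0.1542)) -> [-9.98 23.59 18.67] ang [ 0.0005  0.0003 -0.002 ]
(np.float64(0.6713), np.float64(-0.2671), np.float64(0.1497)) -> [-9.84 23.59 19.12] ang [ 0.0005  0.0003 -0.002 ]
[ 0.9204  0.1568 -0.6753  1.6924  0.1009  1.3271  0.3607]
```

Emit:
{"method": "jog_arm", "body": {"moves": [{"fingers": 1, "xyz": [-7.9, 23.6, 0.5], "angular": [0, 0, 0]}, {"fingers": 1, "xyz": [-7.9, 23.6, 0.5], "angular": [0, 0, 0]}, {"fingers": 1, "xyz": [-7.9, 23.6, 0.5], "angular": [0, 0, 0]}, {"fingers": 1, "xyz": [-7.9, 23.6, 0.5], "angular": [0, 0, 0]}, {"fingers": 1, "xyz": [-7.9, 23.6, 0.5], "angular": [0, 0, 0]}, {"fingers": 1, "xyz": [-7.9, 23.6, 0.5], "angular": [0, 0, 0]}, {"fingers": 1, "xyz": [-7.9, 23.6, 0.5], "angular": [0, 0, 0]}]}}

```text
clock: 21.15
position: [0.6678, -0.2476, 0.3369]
ee_rot: [2.067, 2.364, -0.0]
force: [-0.3, -0.9, -0.5]
width: 0.003
```

Run:
```python
from h import *
go(.136+np.pi/2,(.6685,-.2475,.30)); s=grab('side','s10.png')
cv2.imwrite('pics/c10.png',cv2.resize(s[90:300,240:400],(533,700),interpolation=cv2.INTER_CUBIC)[:600])
cv2.imwrite('pics/c10.png',cv2.resize(s[90:290,240:400],(480,600),interpolation=cv2.INTER_CUBIC)[:,:,::-1])
```

```text
t 21.15 p [ 0.6678 -0.2476  0.3369] F [-0.3 -0.9 -0.5] w 0.003
(0.6685, -0.2475, 0.3) -> [0.01 0.07 3.69] ang [ 0.0009  0.0013 -0.0023]
```

View pics/c10.png

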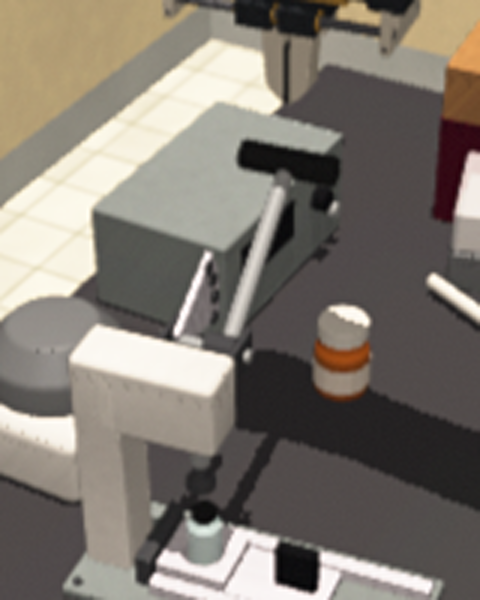

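Shut fingertips at crop (290,100) are right above the bar at (288,162). The vial stands under the plunger at (205,530). Pressing along the arc.

Emit:
{"method": "jog_arm", "body": {"moves": [{"fingers": 1, "xyz": [0, 0, 3], "angular": [0, 0, 0]}, {"fingers": 1, "xyz": [0, 0, 4.3], "angular": [0, 0, 0]}, {"fingers": 1, "xyz": [-0.7, 0, 6], "angular": [0, 0, 0]}, {"fingers": 1, "xyz": [-1.4, 0, 7.3], "angular": [0, 0, 0]}, {"fingers": 1, "xyz": [-1.4, 0, 7.3], "angular": [0, 0, 0]}]}}

```text
clock: 21.82
position: [0.6698, -0.2635, 0.2629]
ee_rot: [2.069, 2.363, -0.002]
force: [-1.4, -1.5, 3.0]
width: 0.003
```

Run:
```python
from h import *
s=arm.observe();p=s['position'];print(s['force'],p,'lever if tip+7:',.61-np.arcsin((p[2]+.007-.012-.195)/.16))
S=grab('side','s11.png')
go(.136+np.pi/2,(.6719,-.2716,.2334),(.6724,-.2751,.2016),(.6722,-.2736,.1777),(.6715,-.2685,.1542))
```

```text
[-1.37030866 -1.49171988  3.01499221] [ 0.66980062 -0.26346816  0.26288928] lever if tip+7: 0.20604512422510562
t 21.88 p [ 0.6702 -0.2624  0.2635] F [-0.4 -1.5  3.9] w 0.001
(0.6719, -0.2716, 0.2334) -> [-0.93  0.05  3.01] ang [ 0.0004  0.001  -0.0026]
(0.6724, -0.2751, 0.2016) -> [-1.28  0.05  6.19] ang [ 0.0004  0.001  -0.0026]
(0.6722, -0.2736, 0.1777) -> [-1.12  0.05  8.58] ang [ 0.0004  0.001  -0.0026]
(0.6715, -0.2685, 0.1542) -> [-0.61  0.05 10.93] ang [ 0.0004  0.001  -0.0026]
```

Contact force is 3–4 N, as expected. Carrying on to about 0.85 rad.

Emit:
{"method": "jog_arm", "body": {"moves": [{"fingers": 1, "xyz": [-0.5, 0, 1.5], "angular": [0, 0, 0]}, {"fingers": 1, "xyz": [-0.9, 0, 3], "angular": [0, 0, 0]}, {"fingers": 1, "xyz": [-1.1, 0, 4.6], "angular": [0, 0, 0]}, {"fingers": 1, "xyz": [-1.3, 0, 6.2], "angular": [0, 0, 0]}, {"fingers": 1, "xyz": [-1.2, 0, 7.5], "angular": [0, 0, 0]}, {"fingers": 1, "xyz": [-1.1, 0, 8.6], "angular": [0, 0, 0]}, {"fingers": 1, "xyz": [-0.8, 0, 9.8], "angular": [0, 0, 0]}, {"fingers": 1, "xyz": [-0.7, 0, 10.6], "angular": [0, 0, 0]}, {"fingers": 1, "xyz": [-0.7, 0, 10.6], "angular": [0, 0, 0]}]}}

```text
clock: 23.0
position: [0.6725, -0.2688, 0.1579]
ee_rot: [2.065, 2.364, 0.001]
force: [-0.1, -4.4, 8.0]
width: 0.005
```

Run:
```python
from h import *
s=arm.observe();p=s['position'];print(s['force'],p,'lever if tip+7:',.61-np.arcsin((p[2]+.007-.012-.195)/.16))
s=grab('side','s12.png')
cv2.imwrite('pics/c12.png',cv2.resize(s[90:290,240:400],(480,600),interpolation=cv2.INTER_CUBIC)[:,:,::-1])
```

```text
[-0.06037094 -4.40954882  8.02024001] [ 0.67247565 -0.26876015  0.1578898 ] lever if tip+7: 0.8763259729266046
```

Emit:
{"method": "jog_arm", "body": {"moves": [{"fingers": 1, "xyz": [0.05, 0, 0.2], "angular": [0, 0, 0]}, {"fingers": 1, "xyz": [0.1, 0, 0.4], "angular": [0, 0, 0]}, {"fingers": 1, "xyz": [0.1, 0, 0.4], "angular": [0, 0, 0]}]}}

```text
clock: 23.42
position: [0.6724, -0.268, 0.1547]
ee_rot: [2.065, 2.363, 0.001]
force: [-0.8, -3.9, 9.8]
width: 0.002
```

Emit:
{"method": "jog_arm", "body": {"moves": [{"fingers": 1, "xyz": [0.05, 0, 0.2], "angular": [0, 0, 0]}, {"fingers": 1, "xyz": [0.1, 0, 0.3], "angular": [0, 0, 0]}, {"fingers": 1, "xyz": [0.1, 0, 0.3], "angular": [0, 0, 0]}]}}

```text
clock: 23.8
position: [0.6724, -0.2675, 0.1519]
ee_rot: [2.065, 2.362, 0.001]
force: [0.1, -4.2, 10.5]
width: 0.006
```

Run:
```python
from h import *
np.set_printoptions(precision=3,suppress=True,linewidth=200)
u=np.array([np.cos(.136),np.sin(.136),0]);v=np.array([-u[1],u[0],0]);B=np.array([.6462,-.0617,0])
bar=lambda th,k:B+(k-.003)*u+(-.055-.16*np.cos(.61-th))*v+[0,0,.195+.16*np.sin(.61-th)]
for th in(.82,.88,.92,.95): print(th,proj('side',[bar(th,-.04),bar(th,0),bar(th,.04)]).ravel())
s=grab('side','s13.png');g=cv2.cvtColor(s,cv2.COLOR_RGB2GRAY)
x,y=proj('side',bar(.92,0))[0].round().astype(int)
n,l,st,c=cv2.connectedComponentsWithStats((g[y-30:y+30,x-40:x+40]<32).astype(np.uint8))
for k in range(1,n):
  if st[k,4]>25: print(st[k]+[x-40,y-30,0,0,0],c[k]+[x-40,y-30])
# near end of the bar, rest image check
print('rest',proj('side',[bar(0,-.04),bar(0,0),bar(0,.04)]).ravel())
a=cv2.imread('pics/s11.png');
for f in('pics/s10.png','pics/s13.png'):
  q=cv2.cvtColor(cv2.imread(f),cv2.COLOR_BGR2GRAY); print(f); print(q[244:282:2,300:316])
go(1.707)
```

```text
0.82 [353.394 185.217 338.434 181.869 323.724 178.576]
0.88 [352.976 188.755 338.07  185.388 323.41  182.077]
0.92 [352.659 191.141 337.785 187.761 323.157 184.437]
0.95 [352.402 192.943 337.55  189.553 322.945 186.219]
[321 158  14  33 239] [326.494 174.736]
[335 159  15   5  29] [341.931 160.517]
[351 158  25   7  91] [365.527 160.165]
[335 163  11   7  53] [339.887 165.83 ]
[340 185  15  10 107] [346.626 189.477]
rest [351.414 146.868 335.299 143.604 319.472 140.398]
pics/s10.png
[[ 75  78  77  80  89  95  96  95  92  80  47  33  33  38  70  78]
 [ 77  77  76  68  53  59  65  64  55  39  33  35  55  72  78  77]
 [ 77  72  53  39  36  38  41  40  34  33  35  47  73  77  76  78]
 [ 77  68  45  36  39  40  42  43  40  40  37  39  70  79  76  78]
 [ 79  72  46  35  39  39  42  43  41  40  37  48  73  78  78  78]
 [ 75  65  67  48  38  37  43  47  50  54  65  76  78  78  78  77]
 [ 47  34  35  33  35  39  53  55  54  57  69  76  78  78  77  77]
 [ 35  33  32  30  24  19  18  15  15  16  19  34  55  75  77  63]
 [ 38  81 122  80  30  18  15  16  16  15  16  15  27  34  36  35]
 [ 38  88
[... 1308 characters left out ...]
 31  29  22  16  39 103  64  35  33]
 [ 98 129 177 201 179 129  73  47  53  81 153 188 205 191 125  73]
 [128 128 148 200 215 219 224 225 228 224 222 217 198 153 131 129]
 [131 130 135 137 158 183 198 200 201 195 187 167 146 134 131 128]
 [127 127 130 135 142 146 148 151 152 150 151 147 142 133 131 137]
 [124 119 118 128 139 147 149 151 152 153 150 147 138 125 126 190]
 [149 111 118 131 140 144 148 149 152 149 149 146 138 126 156 228]
 [240 204 147 134 137 142 147 149 148 148 146 145 145 184 236 246]
 [245 246 244 234 224 209 205 192 190 202 218 233 238 244 245 245]
 [191 213 225 238 241 245 246 246 246 246 247 246 245 245 246 246]]
t 23.85 p [ 0.672 -0.267  0.152] F [-1.3 -5.8  9.9] w 0.007
```

The plunger now rests on the stopper and the vial has not shifted between frames. The bar blob at (346.6,189.5) fits about 0.915 rad (189.75 predicted for 0.92). I'll hold and check for drift.

Emit:
{"method": "jog_arm", "body": {"moves": [{"fingers": 1, "xyz": [0, 0, 0], "angular": [0, 0, 0]}, {"fingers": 1, "xyz": [0, 0, 0], "angular": [0, 0, 0]}, {"fingers": 1, "xyz": [0, 0, 0], "angular": [0, 0, 0]}, {"fingers": 1, "xyz": [0, 0, 0], "angular": [0, 0, 0]}, {"fingers": 1, "xyz": [0, 0, 0], "angular": [0, 0, 0]}, {"fingers": 1, "xyz": [0, 0, 0], "angular": [0, 0, 0]}, {"fingers": 1, "xyz": [0, 0, 0], "angular": [0, 0, 0]}, {"fingers": 1, "xyz": [0, 0, 0], "angular": [0, 0, 0]}]}}

```text
clock: 24.85
position: [0.6723, -0.2675, 0.152]
ee_rot: [2.065, 2.362, 0.001]
force: [-0.2, -4.5, 9.6]
width: 0.009
```

Holding steady at 9.6 N with no drift. Handing in.

```bash
python3 -c "
from h import *
print(job.sign_off())
s=arm.observe();print(s['clock'],s['position'],s['force'])"
```

```text
the job is handed in; nothing more can be done
None
the job is handed in; nothing more can be done
```

The vial is in the press pocket, the tray is home, and the arm was still holding the lever on its third click when I handed the job in at about 25 s. The sign-off gives no verdict, so this rests on my own checks.

**Last checks**
- **Vial:** it stood upright in the pocket, and the last frames show it unmoved, with the plunger down on the stopper.
- **Tray:** I slid it in by the fin, then pushed the fin's near end with shut fingers. The force rose to about 17 N with no further movement, so it was against its stop.
- **Lever:** I put it at about 0.915 rad, from both the height of the fingers and the bar's position in the side picture. Over a final 1 s hold it did not drift, with a steady push of about 10 N at the handle. I could not measure the force of the plunger on the vial directly.

**What disagreed or failed**
- **Fingertip height:** in the pictures the fingertips were about 7 mm above the reported TCP, not 17 mm below it as stated. Because of this:
    - The first grip landed on the vial's neck, so I opened and gripped again lower.
    - The first push on the fin rubbed over its top without moving the tray.
- **Tray travel:** I measured 81.6 to 82.2 mm against the nominal 85 mm. It may not have started fully pulled out, or the fingers may have slipped on the fin.
- **Last view:** the final picture hit the viewing limit, so I did the end check on the lever and plunger from pixel values only.
- **Other items:** I did not measure the other things on the bench at the end, but nothing was seen to touch them.

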